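Hook a fallen stool frame out from behind the sander guard

ROBOT

A 6-joint arm with a two-finger parallel gripper is mounted at the origin on the work surface. World frame = base frame: x ahead of the robot, y to its left, z up, the work surface at z = 0. Lengths are in m, angles in rad, forces in N, time in s.
With the tool pointing down it reaches from about 0.35 to 0.85 m from the base axis. Payload 8.1 kg.
Tool frame: the origin (TCP) lies between the finger pads; the fingertips stand 25 mm ahead of it and the grasp point (between the pads) lies 6 mm ahead of it (arm.nose_length is the z of the fingertips in the tool frame, in m); z points along the fingers, y is the direction in which the jaws open and shut (so a half turn about z gives the same grasp; the last joint's range is limited). The gripper opens to 93 mm and grips with 3 to 60 N. Pads are 15 mm wide; open, the fingers measure 128 mm over their backs; the gripper's body (75 mm by 188 mm) begins 65 mm behind the grasp point.
Start: joints at [1.164, 0.13, 1.488, -0, 1.523, -0.085], TCP at [0.19, 0.569, 0.244] pointing down, gripper open.
Joint ranges: [-2.96, 2.96], [-0.89, 2.26], [0.02, 2.5], [-1.34, 4.48], [0, 2.73], [-2.66, 2.66]. Speed limits (rad/s): [2.39, 2.39, 2.79, 3.14, 3.14, 3.14].

INTERFACE

Orientations are given as a rotation vector (axis times angle).
In Python, from rig import arm, eyes gives the robot as it stands.
- The arm moves only by the tool jog_arm, never from a script. Its argument "increments" is text: rows parted by semicolons, each of 5 numbers parted by spaces: the gripper's target within -1 to 1 (shut at 1, half-way at 0, fully open at -1), then the shift along the tool's x, y, z in cm, then the turn about the tool's z in degrees. In form: claw tx ty tz roll; .... A call has 1 to 12 rows; each row is the pose to reach, as a shift and turn from the pose commanded when the call began, along the tool's axes at that moment; what a row does not reach only later rows make up. A row lasts 1/8 s, in which the tool goes at most 62.5 mm and 10.7 degrees, less where a joint would pass 70% of its speed; a pose out of reach is approached as far as the arm can. A call with a gripper value outside its range is refused whole. The fingers move at their own pace and stop on an object; "squeeze" is the grip in N (left out, the last holds). Time passes only in rows, so rows that repeat a pose let the fingers close. It gives the time, the measured TCP pose, the force and the opening at its end, in the units of the state.
- arm.state(): the state, without advancing time (a new reading comes with each control period).
- eyes.capture(name): name is "scene" or "top" or "wrist"; returns a dict with "color" (400x640x3 uint8, red, green, blue), "z_map" (400x640 float32, m along the optical axis (not along the pixel's ray), 0 where there is no reading), "vertical_fov" (degrees; the focal length in pixels is half the picture's height over the tangent of half this angle, whatever the lens; pixels are square), "cx", "cy" (the principal point, pixels), "k1" (the pictures are not rectified: a ray, as slopes to the right and down, at radius r is drawn at 1 + k1 r^2 times it, then the intrinsics apply), "eye" and "orientation" of the camera in the world; the wrist camera has in their place "mount" (4x4, takes a point from camera to tool coordinates, whose origin is the TCP and whose axes are the flange's). Camera axes: x right, y up, looking along -z (the intrinsics and any distortion apply to the point x, -y, -z); pixel columns grow to the right and rows downward; lengths in m; the calibration is good to about 2 mm. A picture is of the moment at which its call begins: read the wrist's pose just before it.
- arm.hand_in(): hands the job in, once; it reports no verdict.
The state is a dict: "clock": time; "joint_positions": joint angles; "joint_velocities": joint speeds; "joint_efforts": joint torques, N m; "eef_pos": TCP position; "tcp_rot": TCP orientation; "ft_force": force on the tool from outside, world axes, zero at the start; "ft_torque": the same for the moment, N m; "opening": finger opening in m.
Only numpy, scipy, OpenCV 4.12 (cv2) and the standard library are available. Lean on these libraries where they do the work, as an engineer would, in place of code of your own. Each camera call takes 0.05 s, during which the arm holds its last target.

TASK

A red wooden stool frame has fallen behind the yellow bar guard of the drum sander. Reach in through the guard's open mouth with the hooked rod, draw the frame out until its middle is well on the cork mat, and then unhook it and lay the rod back down flat on the bench, out of the guard. Move the frame with the rod only, never touching it with the gripper or arm, and leave it lying flat; do not disturb the vase, the stack of blanks or the glue jar.

Things in the scene. Friction and masses are not known exactly. Their poses are not given: they have to be found in the camera images.
- guard: Fixed yellow bar guard, green drum sander (off) at its back. Origin: middle of the open mouth, on the bench; +x points inward, so outside is negative x. The mouth faces roughly the robot's left (+y), is 268 mm wide clear (y -134 to +134) and open from the bench to a bar at 115 mm height. Roof bars (47 mm apart, undersides at 117 mm) and barred sides reach back to x = 310 mm.
- mat: Flat cork mat, under 1 mm thick, on the bench outside the mouth, 200 mm along its x, 220 mm along its y; origin at its centre, axes parallel to the guard's, its middle 120 mm outside the mouth. Only a marking: nothing catches on it.
- frame: The fallen part: a flat rectangular ring of dark red wood (about 100 g), 84 mm along its x, 110 mm along its y, 20 mm thick, flat on the bench. Bars 16 mm wide, so the open hole is 52 mm (x) by 78 mm (y). Origin: centre of the ring, on its underside. It starts inside the guard, 105 to 155 mm in from the mouth, turned up to 35 degrees from the guard's axes.
- hook: The hooked rod (about 200 g), loose on the bench: orange wooden handle block 95 mm long (x), 28 wide (y), 45 tall (z), and an 8 mm dark steel rod leaving its +x end level at 36 mm height (32 mm free beneath), bent straight down at x = 220 mm. Origin: centre of the handle's underside; z up. It rests flat on the handle. Balance point 37 mm ahead of the origin: grip the handle firmly across its width.
- hook_tip (a point): Lowest point of the rod's downturned end (8 mm diameter): 220 mm ahead of the hook's origin along its +x, 3 mm above the plane of the handle's underside.
- vase: Bystander: turned red wooden vase, 155 mm tall, 72 mm wide; origin at the centre of its foot.
- blanks: Bystander: stack of dark and red wooden blanks, 70 x 160 x 48 mm; origin at the centre of its underside.
- glue_jar: Bystander: glue jar, 64 mm in diameter, 85 mm tall; origin at the centre of its underside.
- drum (a point): Front end of the sander's drum (fixed, 70 mm diameter, axis along the guard's x, underside 35 mm above the bench), deep inside the guard; the point is on its axis, 70 mm above the bench.

How it is judged:
By the outcome, as a careful person would: the job done as asked, in the order asked, and still so for the second after the job is handed in, with the robot touching nothing.
It also fails if it takes over 51 s, if anything falls off the work surface, if the arm or the gripper's body presses on something with over 40 N, if the wrist force passes 120 N, or if a joint passes its speed limit or range.

## Working session

There is one attempt and no reset: what is moved stays moved. The work goes in short steps, Python scripts to look and compute and a tool call to move; the robot and the scene stay as the last step left them, time stands still between calls to the robot, and variables do not carry over. Pictures are saved under pics/ and viewed, and the job is handed in when it is done.

Besides the shell and the picture viewer there is one more tool, called after ">>>" as name(argument=value, ...), one argument or row to a line, values as JSON. jog_arm: Moves the arm, as the interface text tells. Its arguments: {"type":"object","properties":{"increments":{"type":"string"},"squeeze":{"type":"number"}},"required":["increments"]}

```bash
ls; mkdir -p pics
python3 - <<'E'
from rig import arm, eyes
import cv2, numpy as np
s=arm.state(); print({k:np.round(v,3).tolist() for k,v in s.items()})
for n in ["scene","top","wrist"]:
    c=eyes.capture(n); cv2.imwrite(f"pics/{n}0.png",c["color"][:,:,::-1])
    print(n,{k:(np.round(v,4).tolist()) for k,v in c.items() if k not in("color","z_map")})
    np.savez(f"{n}0.npz",**c)
E
```

```text
pics
{'clock': 0.0, 'joint_positions': [1.164, 0.131, 1.489, 0.0, 1.523, -0.085], 'joint_velocities': [-0.0, -0.001, -0.0, 0.001, -0.002, 0.001], 'joint_efforts': [-0.001, -55.979, -49.18, 0.077, 0.034, -0.0], 'eef_pos': [0.19, 0.569, 0.243], 'tcp_rot': [-0.503, -3.101, 0.003], 'ft_force': [0.489, 0.047, 0.098], 'ft_torque': [0.043, -0.018, -0.025], 'opening': 0.092}
scene {'vertical_fov': 50.8773, 'cx': 321.3748, 'cy': 199.2161, 'k1': -0.0948, 'eye': [0.8067, 0.5021, 0.7665], 'orientation': [0.2365, 0.922, 2.4994]}
top {'vertical_fov': 53.8617, 'cx': 321.3404, 'cy': 197.0443, 'k1': -0.0298, 'eye': [0.3861, -0.0258, 1.0445], 'orientation': [0.1038, -0.1047, -1.5911]}
wrist {'vertical_fov': 66.7052, 'cx': 320.0814, 'cy': 194.9653, 'k1': -0.0534, 'mount': [[0.0003, 0.969, 0.247, 0.068], [1.0, -0.0003, -0.0003, -0.0001], [-0.0003, 0.247, -0.969, -0.14], [0.0, 0.0, 0.0, 1.0]]}
```

View pics/scene0.png

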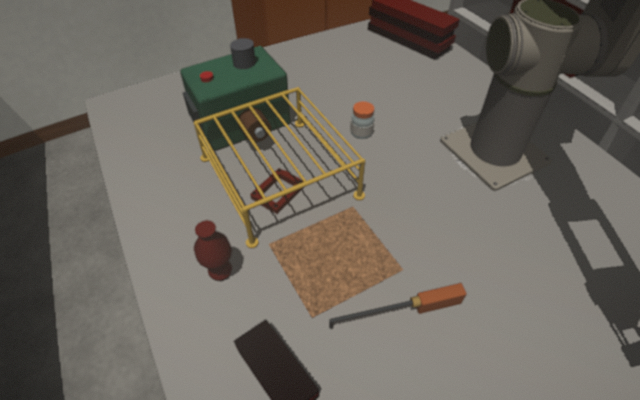

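View pics/top0.png

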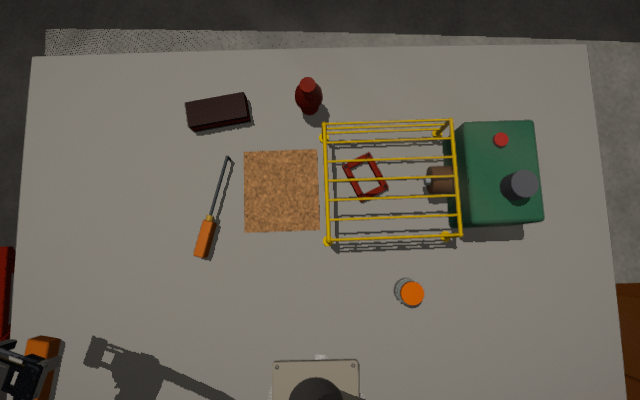

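View pics/wrist0.png

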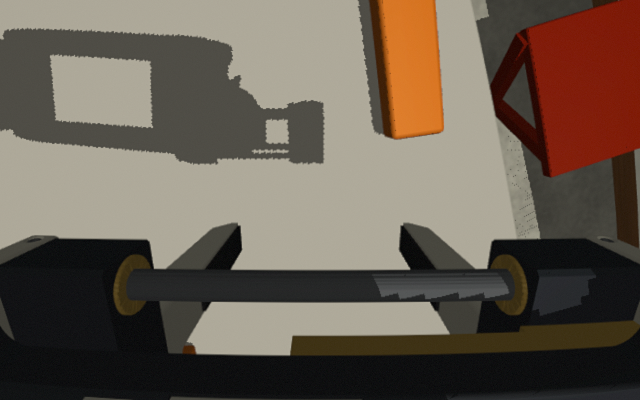

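The scene shows the frame behind the mouth bar at about (277,188), with the hook at (330,323)–(465,293) and the mat between them. In the top view the frame is at (366,177), the handle at (205,238), the tip at (228,158), and the mouth bar lies along x≈326. Next I'll measure these.

```bash
cat > h.py <<'E'
import numpy as np, cv2
from scipy.spatial.transform import Rotation as R
def K(c):
    f=200/np.tan(np.radians(float(c["vertical_fov"]))/2)
    return np.array([[f,0,float(c["cx"])],[0,f,float(c["cy"])],[0,0,1]]),np.array([float(c["k1"]),0,0,0])
def pose(c,tcp=None,rot=None):
    if "mount" in c:
        M=np.array(c["mount"]);T=np.eye(4);T[:3,:3]=R.from_rotvec(rot).as_matrix();T[:3,3]=tcp
        T=T@M; return T[:3,:3],T[:3,3]
    return R.from_rotvec(c["orientation"]).as_matrix(),np.array(c["eye"])
def rays(c,px,tcp=None,rot=None):
    k,d=K(c);u=cv2.undistortPoints(np.array(px,float).reshape(-1,1,2),k,d).reshape(-1,2)
    r,e=pose(c,tcp,rot)
    return e,(r@np.c_[u[:,0],-u[:,1],-np.ones(len(u))].T).T
def plane(c,px,z,**k):
    e,d=rays(c,px,**k);t=(z-e[2])/d[:,2];return e+t[:,None]*d
def proj(c,P,**kw):
    k,d=K(c);r,e=pose(c,**kw);q=(np.array(P,float).reshape(-1,3)-e)@r
    q=q*[1,-1,-1];return cv2.projectPoints(q,np.zeros(3),np.zeros(3),k,d)[0].reshape(-1,2)
def cloud(c,**kw):
    v,u=np.mgrid[0:400,0:640];px=np.c_[u.ravel(),v.ravel()]
    e,d=rays(c,px,**kw);r,_=pose(c,**kw);z=np.array(c["z_map"]).ravel()
    return (e+d*z[:,None]).reshape(400,640,3)
def hsv(c): return cv2.cvtColor(np.array(c["color"]),cv2.COLOR_RGB2HSV)
E
python3 - <<'E'
from h import *
for n in ["top","scene"]:
    c=dict(np.load(n+"0.npz"));P=cloud(c);H=hsv(c)
    z=P[...,2]; print(n,"bench z med",np.median(z[np.isfinite(z)&(np.array(c["z_map"])>0)]))
    def comps(m,name,amin=40):
        m=m.astype(np.uint8);nn,l,s,ce=cv2.connectedComponentsWithStats(m)
        for i in range(1,nn):
            if s[i,4]>=amin:
                q=P[l==i];cs=cv2.findContours((l==i).astype(np.uint8),0,2)[0][0]
                print(name,s[i].tolist(),ce[i].round(0).tolist(),"xyz med",np.median(q,0).round(3),"z%",np.percentile(q[:,2],[5,50,95]).round(3))
    h,s,v=H[...,0],H[...,1],H[...,2]
    comps((h<=12)&(h>=6)&(s>180)&(v>120),"orange")
    comps(((h<=4)|(h>=174))&(s>120)&(v>40),"red")
    comps((h>=22)&(h<=32)&(s>180)&(v>90),"yellow")
    comps((h>=8)&(h<=20)&(s>70)&(s<190)&(v>70),"cork",500)
    comps((h>=40)&(h<=90)&(s>70),"green",500)
E
```

```text
top bench z med -0.00016249972490367526
red [295, 77, 25, 29, 326] [305.0, 90.0] xyz med [0.77  0.008 0.153] z% [0.102 0.153 0.157]
red [494, 133, 14, 13, 151] [501.0, 139.0] xyz med [ 0.625 -0.437  0.182] z% [0.179 0.182 0.185]
red [343, 162, 20, 16, 105] [350.0, 168.0] xyz med [ 0.601 -0.103  0.02 ] z% [0.016 0.02  0.022]
red [368, 162, 14, 15, 71] [375.0, 169.0] xyz med [ 0.595 -0.172  0.019] z% [0.016 0.019 0.023]
red [351, 181, 37, 16, 193] [369.0, 189.0] xyz med [ 0.54  -0.158  0.02 ] z% [0.015 0.02  0.023]
red [0, 246, 10, 95, 463] [3.0, 285.0] xyz med [ 0.303  1.064 -0.296] z% [-0.303 -0.296 -0.291]
yellow [319, 118, 144, 128, 3105] [390.0, 178.0] xyz med [ 0.551 -0.192  0.123] z% [0.003 0.123 0.126]
yellow [399, 124, 46, 2, 63] [424.0, 125.0] xyz med [ 0.692 -0.293  0.086] z% [0.084 0.086 0.089]
cork [244, 149, 76, 84, 6080] [281.0, 191.0] xyz med [0.544 0.08  0.001] z% [-0.002  0.001  0.004]
green [455, 121, 89, 106, 6835] [496.0, 172.0] xyz med [ 0.559 -0.42   0.17 ] z% [0.14  0.17  0.173]
scene bench z med -0.0002640400291875622
red [372, 0, 87, 36, 1364] [417.0, 14.0] xy
[... 309 characters left out ...]
] z% [0.176 0.181 0.183]
red [196, 221, 19, 16, 230] [205.0, 229.0] xyz med [0.776 0.004 0.155] z% [0.153 0.155 0.157]
red [195, 239, 26, 26, 380] [207.0, 251.0] xyz med [0.788 0.022 0.113] z% [0.094 0.113 0.131]
red [210, 272, 16, 7, 46] [217.0, 276.0] xyz med [0.787 0.021 0.018] z% [0.013 0.018 0.024]
cork [231, 0, 141, 47, 4647] [293.0, 18.0] xyz med [ 0.084 -1.117 -0.116] z% [-0.229 -0.116 -0.018]
cork [269, 207, 134, 110, 8027] [334.0, 260.0] xyz med [0.553 0.092 0.001] z% [-0.002  0.001  0.003]
cork [411, 283, 56, 30, 1035] [439.0, 298.0] xyz med [0.428 0.282 0.043] z% [0.011 0.043 0.047]
green [182, 47, 103, 56, 2671] [231.0, 76.0] xyz med [ 0.572 -0.408  0.17 ] z% [0.164 0.17  0.172]
```

Run:
```python
import cv2
a=cv2.imread("pics/top0.png");cv2.imwrite("pics/top0c.png",cv2.resize(a[80:290,170:430],None,fx=3,fy=2.85,interpolation=2))
a=cv2.imread("pics/scene0.png");cv2.imwrite("pics/scene0c.png",cv2.resize(a[80:340,180:480],None,fx=2.3,fy=2.3,interpolation=2))
```

```text
(no output)
```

View pics/top0c.png

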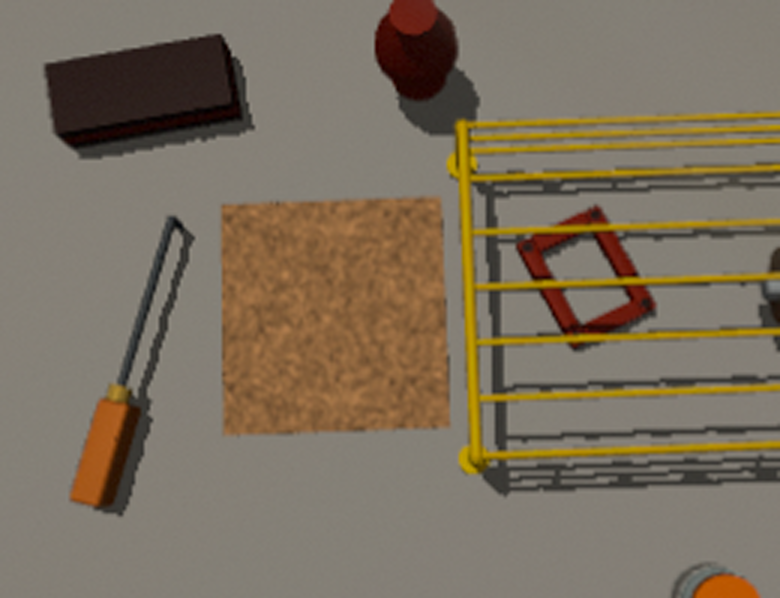

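View pics/scene0c.png

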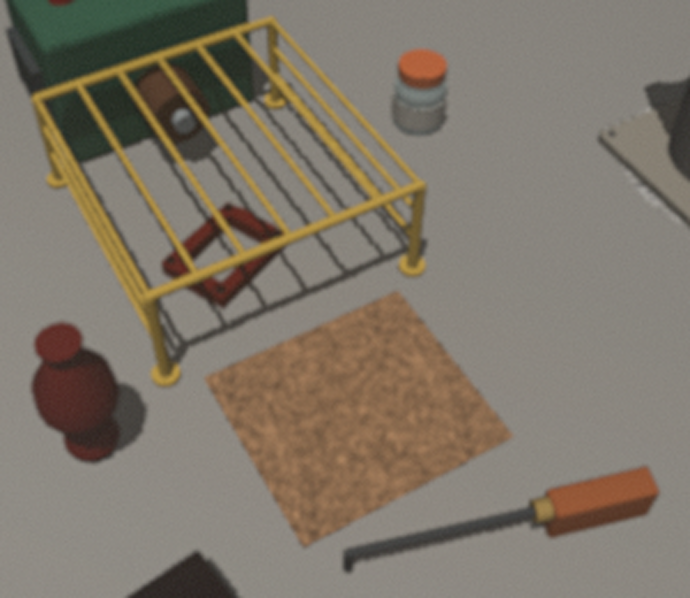

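The top crop shows the frame at crop (585,275), turned about 20–25°, and the hook with its tip at (173,220) and its handle at (105,450). Its rod points away from the robot. Next I'll fit the shapes.

Run:
```python
from h import *
def fit(pts): 
    r=cv2.minAreaRect((pts[:,:2]*1000).astype(np.float32)); return r
for n in ["top","scene"]:
    c=dict(np.load(n+"0.npz"));P=cloud(c);H=hsv(c);h,s,v=[H[...,i].astype(int) for i in range(3)]
    Z=P[...,2]
    # mat
    m=((h>=5)&(h<=20)&(s>60)&(np.abs(Z)<.006)&(P[...,0]>.4)&(P[...,0]<.68)&(P[...,1]>-.04)&(P[...,1]<.22)).astype(np.uint8)
    m=cv2.morphologyEx(m,cv2.MORPH_OPEN,np.ones((3,3)));ys,xs=np.nonzero(m);r=fit(plane(c,np.c_[xs,ys],0));print(n,"mat",r)
    # handle
    m=((h>=3)&(h<=18)&(s>120)&(Z>.04)&(Z<.052)&(P[...,0]>.3)&(P[...,0]<.6)&(P[...,1]>.15)&(P[...,1]<.4));ys,xs=np.nonzero(m)
    q=plane(c,np.c_[xs,ys],.045);print(n,"handle",len(q),fit(q),q.mean(0).round(3))
    # rod
    m=(v<90)&(Z>.03)&(Z<.048)&(P[...,0]>.4)&(P[...,0]<.75)&(P[...,1]>.15)&(P[...,1]<.35);ys,xs=np.nonzero(m)
    if len(ys):
        q=P[ys,xs];print(n,"rod n",len(q),"maxx",q[q[:,0].argmax()].round(3));l=cv2.fitLine(q[:,:2].astype(np.float32),2,0,.01,.01).ravel();print("  dir deg",np.degrees(np.arctan2(l[1],l[0])),l.round(3))
    # frame
    m=((h<=6)|(h>=172))&(s>90)&(Z>.012)&(Z<.026)&(P[...,0]>.45)&(P[...,0]<.68)&(P[...,1]>-.28)&(P[...,1]<-.03);ys,xs=np.nonzero(m)
    q=plane(c,np.c_[xs,ys],.02);print(n,"frame",len(q),fit(q))
    for nm,mm in (("blanks",(Z>.043)&(Z<.053)&(P[...,0]>.6)&(P[...,1]>.1)&(P[...,1]<.4)),("jar",(Z>.075)&(Z<.092)&(P[...,0]<.4)&(P[...,0]>.15)&(P[...,1]<-.05)&(P[...,1]>-.4)),("vase",(Z>.1)&(P[...,0]>.7)&(P[...,1]>-.06)&(P[...,1]<.1))):
        q=P[mm]; 
        if len(q)>10: print(n,nm,fit(q),np.median(q[:,2]).round(3))
c=dict(np.load("top0.npz"))
# yellow mouth post feet, mouth bar
px=[[326,123],[328,243],[323,138],[326.5,241]]
print(plane(c,px[:2],.121).round(3),plane(c,px[2:],.003).round(3))
```

```text
top mat ((547.00927734375, 80.07809448242188), (221.77658081054688, 200.85369873046875), 0.7741166353225708)
top handle 395 ((421.6375427246094, 274.8840637207031), (27.283239364624023, 94.72998046875), 74.56424713134766) [0.421 0.275 0.045]
top rod n 644 maxx [0.75  0.171 0.047]
  dir deg -0.41112238 [ 1.    -0.007  0.657  0.247]
top frame 554 ((574.0695190429688, -144.34210205078125), (108.49909973144531, 84.52639770507812), 25.638708114624023)
top blanks ((758.9808959960938, 246.82144165039062), (72.47014617919922, 161.56326293945312), 9.181923866271973) 0.048
top jar ((278.8254699707031, -239.22360229492188), (53.133174896240234, 54.523170471191406), 89.39213562011719) 0.085
top vase ((770.2967529296875, -0.185394287109375), (65.42147064208984, 58.03510665893555), 89.22103118896484) 0.123
scene mat ((545.8355102539062, 82.62223052978516), (220.7931365966797, 200.27023315429688), 0.8844617605209351)
scene handle 581 ((423.6250305175781, 280.64825439453125), (26.960693359375, 93.62637329101562), 74.12985229492188) [0.424 0.28  0.045]
scene rod n 1120 maxx [0.75  0.268 0.047]
  dir deg 3.929759 [0.998 0.069 0.676 0.259]
scene frame 384 ((576.0675659179688, -137.2701873779297), (114.24613189697266, 85.23323822021484), 26.037519454956055)
scene blanks ((759.8208618164062, 249.24612426757812), (70.56898498535156, 160.8587646484375), 9.465612411499023) 0.048
scene jar ((276.5320129394531, -235.24774169921875), (58.751670837402344, 54.191768646240234), 28.426589965820312) 0.085
scene vase ((776.7753295898438, 10.082145690917969), (52.06142044067383, 65.57373046875), 76.77220153808594) 0.124
[[ 0.69  -0.043  0.121]
 [ 0.401 -0.041  0.121]] [[ 0.687 -0.036  0.003]
 [ 0.408 -0.039  0.003]]
```

```bash
cat >> h.py <<'E'
def delta(s,target,toolx_deg=None):
    """rows' tx ty tz (cm), roll (deg) from measured pose to world TCP target"""
    r=R.from_rotvec(s["tcp_rot"]).as_matrix();d=r.T@(np.array(target)-np.array(s["eef_pos"]))*100
    a=np.degrees(np.arctan2(r[1,0],r[0,0]));roll=0 if toolx_deg is None else -((toolx_deg-a+180)%360-180)
    print("t cm",d.round(2),"roll",round(roll,2),"toolx now",a.round(2),"tcp",np.round(s["eef_pos"],4),"tilt",r[2].round(4),"t",s["clock"],"F",np.round(s["ft_force"],1),"open",round(float(s["opening"]),4))
E
python3 - <<'E'
from h import *
from rig import arm
delta(arm.state(),[.442,.2725,.2],164.3)
c=dict(np.load("top0.npz"));hp=np.array([.422,.277]);u=np.array([.963,-.27])
print(proj(c,[[*(hp+.22*u),.036]]))
E
```

```text
t cm [-33.32 -20.12   4.3 ] roll -2.74 toolx now 161.56 tcp [0.1896 0.5688 0.2428] tilt [ 1.0e-04 -1.5e-03 -1.0e+00] t 0.15 F [-0.9  1.  -0.6] open 0.0932
[[226.91017306 156.31473491]]
```

>>> jog_arm(
  increments="-1 -33.3 -20.1 4.3 -2.7; -1 -33.3 -20.1 4.3 -2.7; -1 -33.3 -20.1 4.3 -2.7; -1 -33.3 -20.1 4.3 -2.7; -1 -33.3 -20.1 4.3 -2.7; -1 -33.3 -20.1 4.3 -2.7; -1 -33.3 -20.1 4.3 -2.7; -1 -33.3 -20.1 4.3 -2.7; -1 -33.3 -20.1 4.3 -2.7; -1 -33.3 -20.1 4.3 -2.7",
  squeeze=45,
)

```text
clock: 1.4
eef_pos: [0.4413, 0.2746, 0.2008]
tcp_rot: [0.427, 3.112, 0.001]
ft_force: [0.1, 0.4, 0.5]
opening: 0.0928
```

Run:
```python
from h import *
from rig import arm,eyes
s=arm.state();delta(s,[.442,.2725,.2],164.3);c=eyes.capture("wrist")
cv2.imwrite("pics/w1.png",c["color"][:,:,::-1]);np.savez("w1.npz",**c)
kw=dict(tcp=s["eef_pos"],rot=s["tcp_rot"]);P=cloud(c,**kw);H=hsv(c);h,sa,v=[H[...,i].astype(int) for i in range(3)]
m=(h>=3)&(h<=18)&(sa>120)&(P[...,2]>.035)&(P[...,2]<.055);ys,xs=np.nonzero(m);print(len(ys),xs.min(),xs.max(),ys.min(),ys.max())
q=plane(c,np.c_[xs,ys],.045,**kw);print(cv2.minAreaRect((q[:,:2]*1000).astype(np.float32)),np.median(P[m][:,2]))
```

```text
t cm [-0.13 -0.18  0.08] roll 0.09 toolx now 164.39 tcp [0.4413 0.2746 0.2008] tilt [ 0.e+00  3.e-04 -1.e+00] t 1.4 F [0.1 0.4 0.5] open 0.0928
2551 304 331 119 213
((421.0608215332031, 277.57269287109375), (26.59237289428711, 93.39302062988281), 74.89735412597656) 0.04376353490587592
```

View pics/w1.png

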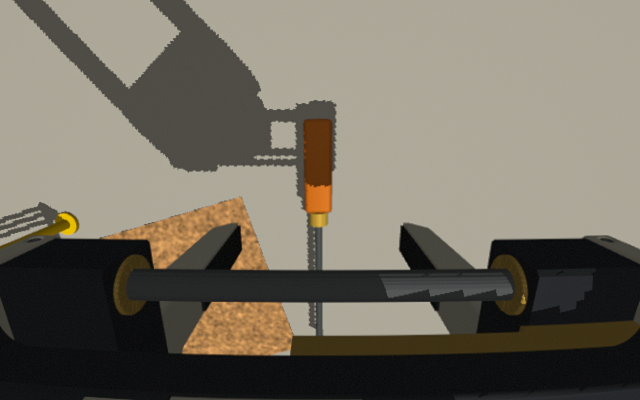

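The wrist view shows the handle at (318,119–213), centred between the fingers. I'll lower and grip.

>>> jog_arm(
  increments="-1 0 -0.2 6 -0.5; -1 0 -0.2 12 -0.5; -1 0 -0.2 15 -0.5; -1 0 -0.2 16.8 -0.5; -1 0 -0.2 16.8 -0.5; 1 0 -0.2 16.8 -0.5; 1 0 -0.2 16.8 -0.5; 1 0 -0.2 16.8 -0.5; 1 0 -0.2 16.8 -0.5; 1 0 -0.2 16.8 -0.5",
  squeeze=45,
)

```text
clock: 2.7
eef_pos: [0.4416, 0.2713, 0.0327]
tcp_rot: [0.417, 3.114, 0.0]
ft_force: [-0.4, -0.7, 0.1]
opening: 0.0476
```

>>> jog_arm(
  increments="1 0 0 0 0; 1 0 0 0 0; 1 0 0 0 0; 1 0 0 0 0; 1 0 0 0 0; 1 0 0 -2 0; 1 0 0 -4 0; 1 0 0 -4.5 0; 1 0 0 -4.5 0; 1 0 0 -4.5 0",
  squeeze=45,
)

```text
clock: 3.95
eef_pos: [0.4408, 0.2709, 0.0765]
tcp_rot: [-0.416, -3.112, 0.001]
ft_force: [-0.0, -0.6, -2.8]
opening: 0.0281
```

Run:
```python
from h import *
from rig import arm,eyes
s=arm.state();delta(s,[.60,.2,.0777],90)
for n in ["scene","top"]:
    c=eyes.capture(n);cv2.imwrite(f"pics/{n}2.png",c["color"][:,:,::-1]);np.savez(n+"2.npz",**c)
```

```text
t cm [-17.22  -2.66  -0.13] roll 74.76 toolx now 164.76 tcp [0.4408 0.2709 0.0765] tilt [ 0.0013 -0.0011 -1.    ] t 3.95 F [-0.  -0.6 -2.8] open 0.0281
```

View pics/scene2.png

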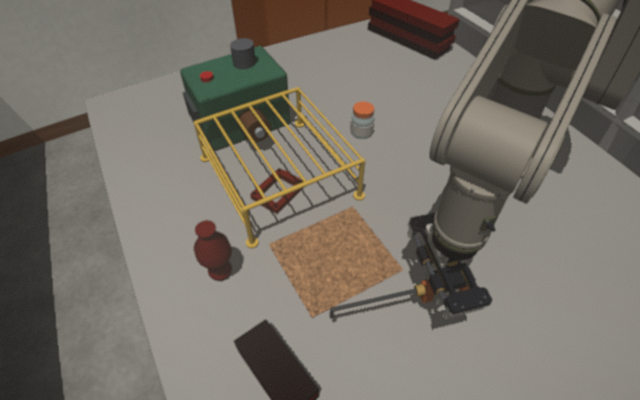

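View pics/top2.png

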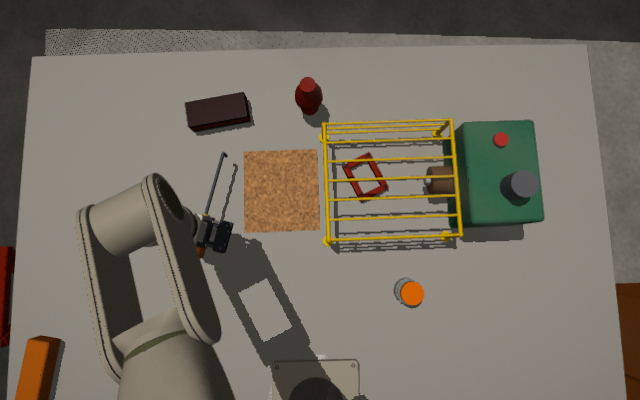

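The hook is held and the frame hasn't moved. I'll swing the rod round to point into the mouth while still outside it.

>>> jog_arm(
  increments="1 -1 0 0 9.4; 1 -3 -0.2 0 18.7; 1 -5 -0.4 0 28; 1 -7 -0.6 0 37.4; 1 -9 -0.8 0 46.7; 1 -11 -1 0 56; 1 -13 -1.2 0 65.4; 1 -14.8 -1.3 0 74.8; 1 -14.8 -1.3 0 74.8; 1 -14.8 -1.3 0 74.8",
)

```text
clock: 5.3
eef_pos: [0.5801, 0.2199, 0.0769]
tcp_rot: [-2.218, -2.224, 0.002]
ft_force: [-0.6, -0.1, -1.5]
opening: 0.0279
```

Run:
```python
from h import *
from rig import arm,eyes
s=arm.state();delta(s,[.5815,.065,.0777],90)
r=R.from_rotvec(s["tcp_rot"]).as_matrix();tip=np.array(s["eef_pos"])-.199*r[:,0];print("tip",tip)
for n in ["scene","top"]:
    c=eyes.capture(n);im=c["color"][:,:,::-1].copy();np.savez(n+"3.npz",**c)
    t=tip.copy();t[2]=.0777-.031+.003;print(n,proj(c,[t,t+[0,0,.033]]))
    cv2.imwrite(f"pics/{n}3.png",cv2.resize(im[80:290,170:430],None,fx=2.8,fy=2.8) if n=="top" else cv2.resize(im[80:340,180:480],None,fx=2.3,fy=2.3))
```

```text
t cm [-15.49   0.1   -0.08] roll 0.15 toolx now 90.15 tcp [0.5801 0.2199 0.0769] tilt [-2.0e-04 -1.5e-03 -1.0e+00] t 5.3 F [-0.6 -0.1 -1.5] open 0.0279
tip [0.58056316 0.0208884  0.07695028]
scene [[306.00499193 228.56790068]
 [305.5744661  219.00494975]]
top [[301.82867003 173.53221454]
 [301.16486613 170.99718238]]
```

View pics/top3.png

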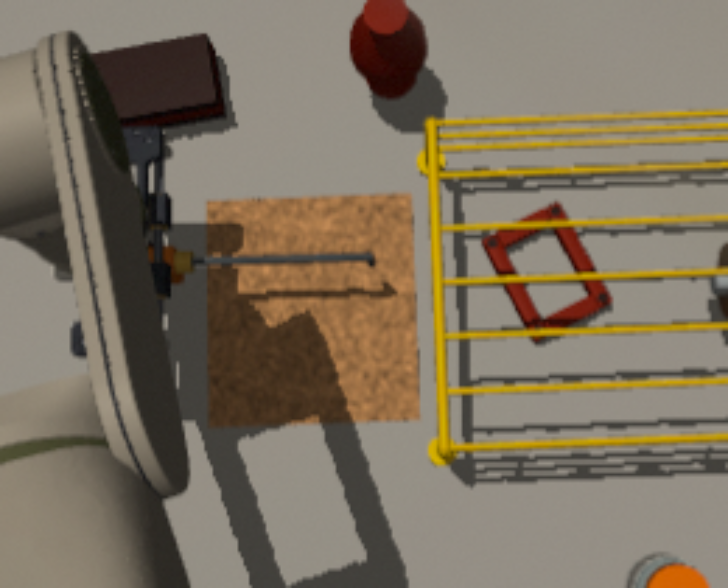

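View pics/scene3.png

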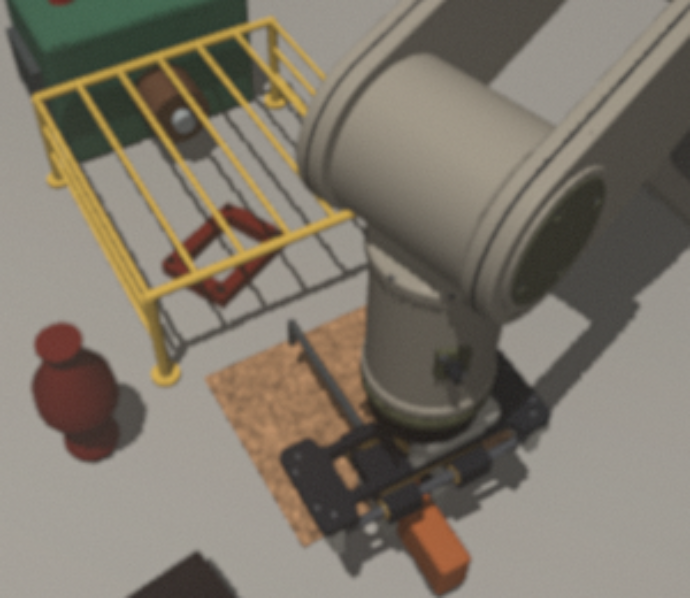

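The tip shows at top-crop (371,259), which is (302,172) in the full image. The model predicts (301.5,172), so they agree. I'll advance into the mouth at this height: rod top about 84 mm, below the 115 mm bar.

>>> jog_arm(
  increments="1 -3 0.1 0 0; 1 -6 0.1 0 0; 1 -9 0.1 0 0; 1 -12 0.1 0 0; 1 -14 0.1 0 0; 1 -15.5 0.1 0 0; 1 -15.5 0.1 0 0; 1 -15.5 0.1 0 0",
)

```text
clock: 6.4
eef_pos: [0.5818, 0.0655, 0.0776]
tcp_rot: [-2.222, -2.221, -0.0]
ft_force: [-0.3, 0.1, -2.0]
opening: 0.0279
```

```bash
cat > look.py <<'E'
from h import *
from rig import arm,eyes
import sys
k=sys.argv[1]
s=arm.state();delta(s,s["eef_pos"],90)
r=R.from_rotvec(s["tcp_rot"]).as_matrix();tip=np.array(s["eef_pos"])-.199*r[:,0];tip[2]=s["eef_pos"][2]-.032+.003;print("tip",tip.round(4))
out=[]
for n in ["top","scene"]:
    c=eyes.capture(n);im=c["color"][:,:,::-1].copy();np.savez(n+k+".npz",**c)
    print(n,"tip px",proj(c,[tip]).round(1).tolist())
    P=cloud(c);H=hsv(c);h,sa,v=[H[...,i].astype(int) for i in range(3)];Z=P[...,2]
    m=((h<=6)|(h>=172))&(sa>90)&(Z>.012)&(Z<.026)&(P[...,0]>.42)&(P[...,0]<.7)&(P[...,1]>-.28)&(P[...,1]<.25);ys,xs=np.nonzero(m)
    if len(xs)>20:
        q=plane(c,np.c_[xs,ys],.02);b=cv2.minAreaRect((q[:,:2]*1000).astype(np.float32));print(n,"frame",len(q),np.round(b[0],1),np.round(b[1],1),round(b[2],1),"z95",np.percentile(Z[m],[5,95]).round(3))
    out.append(cv2.resize(im[90:260,220:430] if n=="top" else im[120:290,200:410],None,fx=3.5,fy=3.5,interpolation=2)[:, :])
for o,n in zip(out,["top","scene"]): cv2.imwrite(f"pics/{n}{k}.png",o)
E
python3 look.py 4
```

```text
t cm [0. 0. 0.] roll -0.02 toolx now 89.98 tcp [0.5818 0.0655 0.0776] tilt [ 4.e-04  0.e+00 -1.e+00] t 6.4 F [-0.3  0.1 -2. ] open 0.0279
tip [ 0.5818 -0.1335  0.0486]
top tip px [[361.8, 171.8]]
top frame 536 [ 573.5 -144.5] [109.6  84.6] 25.6 z95 [0.016 0.023]
scene tip px [[275.2, 182.1]]
scene frame 326 [ 576.4 -138.1] [114.3  83.1] 26.1 z95 [0.015 0.022]
```

View pics/top4.png

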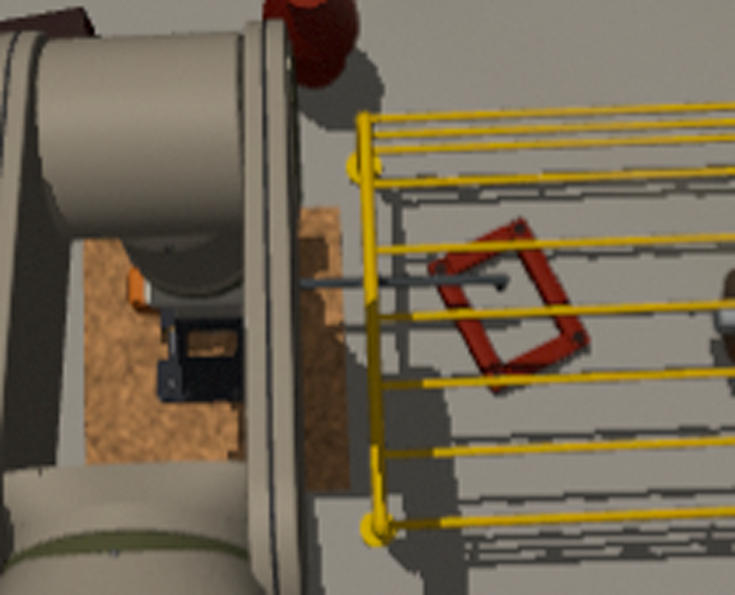

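View pics/scene4.png

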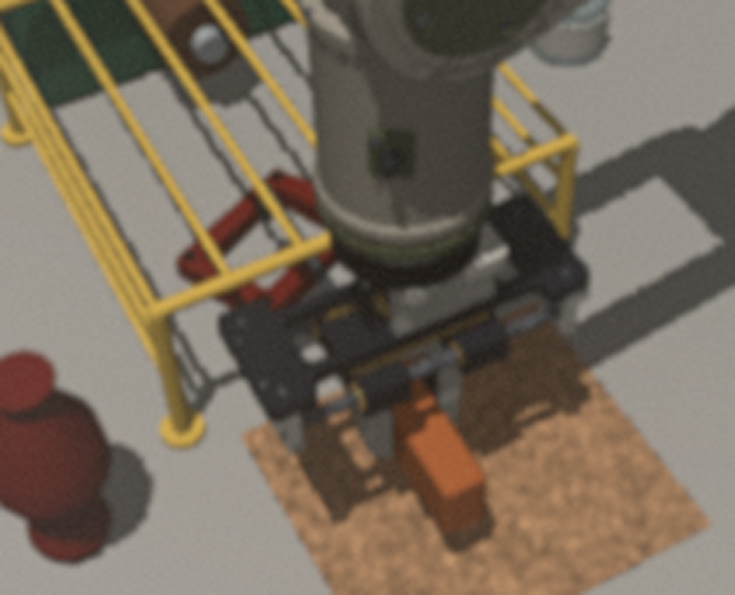

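The top view shows the tip at crop (500,282), inside the hole. In frame axes it is +12 mm and +7 mm from centre, so there is good clearance. Lowering now.

>>> jog_arm(
  increments="1 0 0 1 0; 1 0 0 2 0; 1 0 0 3 0; 1 0 0 3.6 0; 1 0 0 4 0; 1 0 0 4.2 0; 1 0 0 4.2 0; 1 0 0 4.2 0",
)

```text
clock: 7.5
eef_pos: [0.5821, 0.0648, 0.036]
tcp_rot: [2.222, 2.22, 0.001]
ft_force: [-0.0, -0.2, -2.4]
opening: 0.0278
```

```bash
python3 look.py 5
```

```text
t cm [0. 0. 0.] roll -0.04 toolx now 89.96 tcp [0.5821 0.0648 0.036 ] tilt [ 0.e+00  6.e-04 -1.e+00] t 7.5 F [-0.  -0.2 -2.4] open 0.0278
tip [ 0.582  -0.1342  0.007 ]
top tip px [[360.5, 174.8]]
top frame 535 [ 573.6 -144.6] [109.7  84.4] 25.6 z95 [0.016 0.023]
scene tip px [[276.5, 193.7]]
scene frame 361 [ 576.1 -137.3] [114.3  85.2] 26.1 z95 [0.015 0.021]
```

View pics/top5.png

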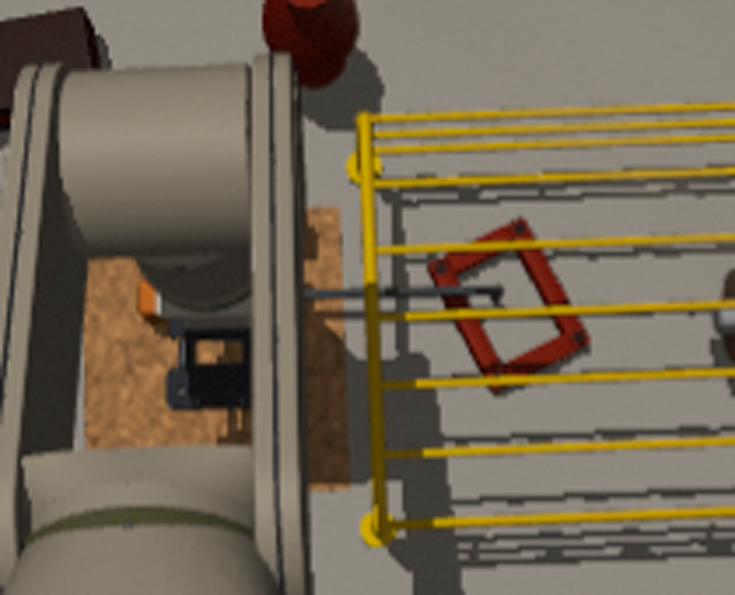

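The tip is down in the hole and nothing is touching. I'll start a gentle pull.

>>> jog_arm(
  increments="1 0.8 0 0 0; 1 1.6 0 0 0; 1 2.6 0 0 0; 1 3.6 0 0 0; 1 4.6 0 0 0; 1 5.6 0 0 0; 1 6.6 0 0 0; 1 7.6 0 0 0; 1 8.6 0 0 0; 1 9.6 0 0 0; 1 10.6 0 0 0; 1 11 0 0 0",
)

```text
clock: 9.1
eef_pos: [0.5819, 0.1756, 0.0356]
tcp_rot: [-2.222, -2.221, -0.0]
ft_force: [0.8, -0.8, -1.9]
opening: 0.0274
```

```bash
python3 look.py 6
```

```text
t cm [0. 0. 0.] roll -0.01 toolx now 89.99 tcp [0.5819 0.1756 0.0356] tilt [ 1.e-04  0.e+00 -1.e+00] t 9.1 F [ 0.8 -0.8 -1.9] open 0.0274
tip [ 0.5818 -0.0234  0.0066]
top tip px [[319.1, 175.8]]
top frame 526 [575.8 -52.7] [110.4  83.8] 29.9 z95 [0.017 0.023]
scene tip px [[297.0, 226.3]]
scene frame 731 [577.6 -45.6] [114.   83.9] 29.7 z95 [0.015 0.021]
```

View pics/top6.png

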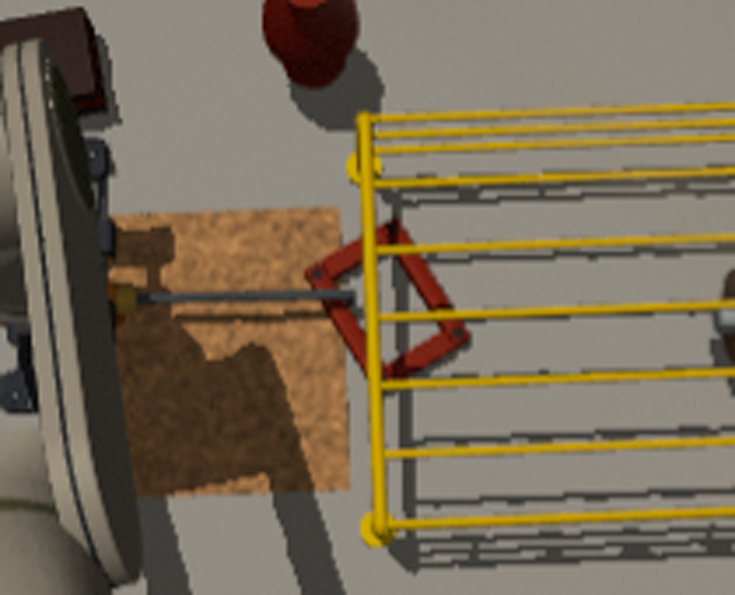

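The frame follows the hook: centre now at y≈−0.05, straddling the mouth bar in top-crop at (385,297). I'll keep pulling and ease it toward the mat's middle.

>>> jog_arm(
  increments="1 0.8 -0.2 0 0; 1 2 -0.5 0 0; 1 3.2 -0.8 0 0; 1 4.4 -1.1 0 0; 1 5.6 -1.4 0 0; 1 6.8 -1.7 0 0; 1 8 -2 0 0; 1 9.2 -2.3 0 0; 1 10.4 -2.6 0 0; 1 11.6 -2.8 0 0; 1 12.6 -2.8 0 0; 1 13.4 -2.8 0 0",
)

```text
clock: 10.7
eef_pos: [0.5541, 0.3095, 0.0357]
tcp_rot: [2.222, 2.221, 0.0]
ft_force: [0.2, -0.9, -1.4]
opening: 0.0276
```

```bash
python3 look.py 7
```

```text
t cm [0. 0. 0.] roll -0.03 toolx now 89.97 tcp [0.5541 0.3095 0.0357] tilt [ 0.e+00  1.e-04 -1.e+00] t 10.7 F [ 0.2 -0.9 -1.4] open 0.0276
tip [0.554  0.1105 0.0067]
top tip px [[269.2, 187.2]]
top frame 640 [550.5  77. ] [110.6  81.4] 41.8 z95 [0.016 0.023]
scene tip px [[337.4, 266.1]]
scene frame 856 [553.1  84.5] [114.1  81.2] 41.9 z95 [0.015 0.022]
```

View pics/top7.png

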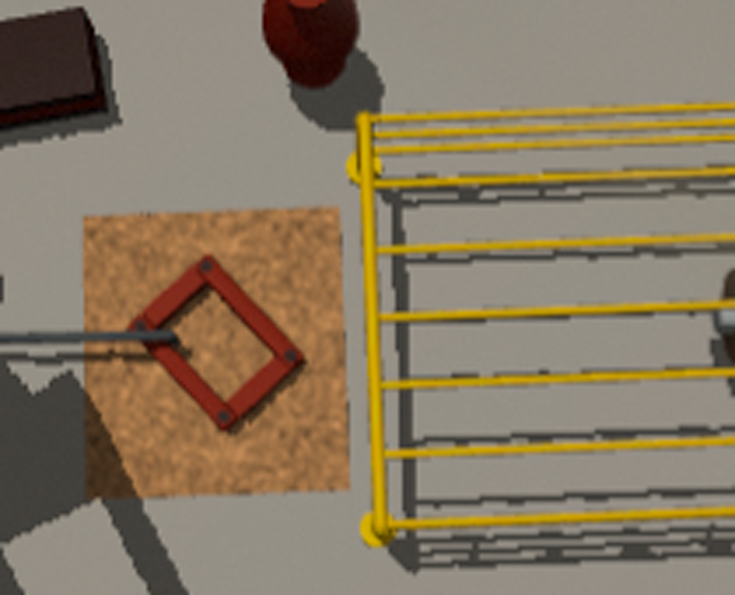

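View pics/scene7.png

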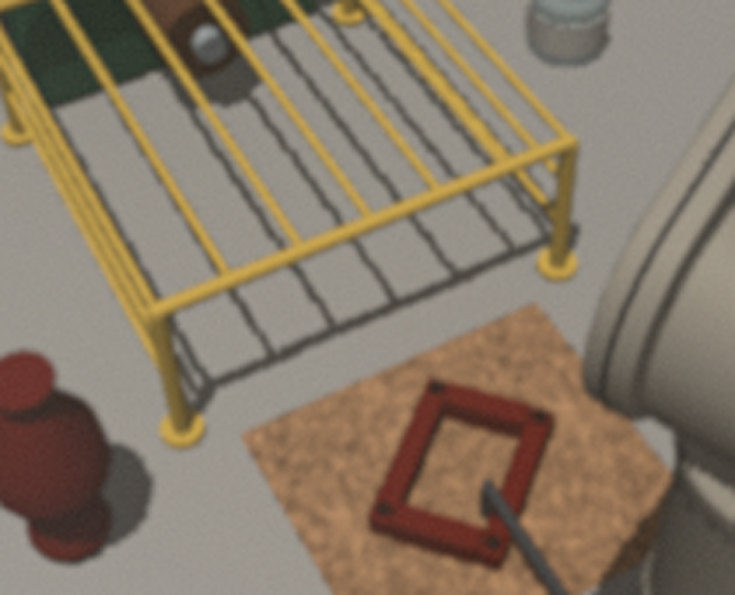

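The frame is centred on the mat: (0.551,0.080) against the mat centre (0.547,0.081). I'll back off 6 mm to unhook, lift, and check that the frame stays put.

>>> jog_arm(
  increments="1 -0.3 0 0 0; 1 -0.7 0 0 0; 1 -0.7 0 0 0; 1 -0.7 0 -1 0; 1 -0.7 0 -2 0; 1 -0.7 0 -3.5 0; 1 -0.7 0 -5 0; 1 -0.7 0 -5 0; 1 -0.7 0 -5 0",
)

```text
clock: 11.92
eef_pos: [0.5539, 0.3018, 0.0856]
tcp_rot: [-2.222, -2.221, 0.0]
ft_force: [-1.5, 0.6, -3.0]
opening: 0.0276
```

```bash
python3 look.py 8; python3 -c "
from h import *
from rig import arm
delta(arm.state(),[.48,.46,.0857],90)"
```

```text
t cm [0. 0. 0.] roll -0.03 toolx now 89.97 tcp [0.5539 0.3018 0.0856] tilt [-0. -0. -1.] t 11.925 F [-1.5  0.6 -3. ] open 0.0276
tip [0.5538 0.1028 0.0566]
top tip px [[269.7, 184.1]]
top frame 631 [550.   77.9] [110.6  81.3] 41.9 z95 [0.017 0.023]
scene tip px [[336.4, 250.2]]
scene frame 842 [552.6  84.4] [112.6  81.4] 41.8 z95 [0.016 0.021]
t cm [15.83 -7.35 -0.09] roll -0.04 toolx now 89.96 tcp [0.5534 0.3016 0.0848] tilt [-6.0e-04 -1.3e-03 -1.0e+00] t 12.025 F [-0.6  0.4 -1.4] open 0.0275
```

View pics/scene8.png

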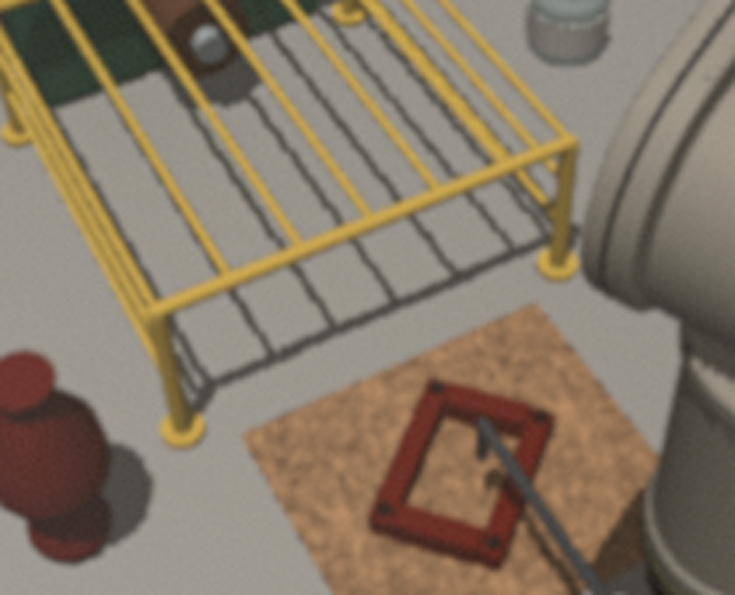

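The tip hangs above the frame, which hasn't moved. Retreating and lowering most of the way.

>>> jog_arm(
  increments="1 2 -1 0 0; 1 4.5 -2 0 0; 1 7 -3.2 0 0; 1 9.5 -4.4 0 0; 1 12 -5.6 0 0; 1 14 -6.6 0 0; 1 15.8 -7.4 0 0; 1 15.8 -7.4 2 0; 1 15.8 -7.4 3.5 0; 1 15.8 -7.4 4.6 0; 1 15.8 -7.4 4.6 0; 1 15.8 -7.4 4.6 0",
)

```text
clock: 13.52
eef_pos: [0.4806, 0.4597, 0.04]
tcp_rot: [2.223, 2.22, 0.001]
ft_force: [-0.5, 0.2, -2.3]
opening: 0.0279
```

>>> jog_arm(
  increments="1 0 0 0.2 0; 1 0 0 0.4 0; 1 0 0 0.6 0; 1 0 0 0.7 0; 1 0 0 0.7 0; 1 0 0 0.7 0",
)

```text
clock: 14.28
eef_pos: [0.4801, 0.4599, 0.0326]
tcp_rot: [-2.222, -2.221, 0.0]
ft_force: [-0.2, -0.2, -2.0]
opening: 0.0275
```

>>> jog_arm(
  increments="1 0 0 0.05 0; 1 0 0 0.1 0; 1 0 0 0.1 0; 1 0 0 0.1 0",
)

```text
clock: 14.78
eef_pos: [0.4801, 0.4599, 0.0326]
tcp_rot: [2.222, 2.221, -0.0]
ft_force: [-2.7, -1.9, 6.6]
opening: 0.0277
```

That's light bench contact (6.6 N). I'll relax slightly, open, and rise.

>>> jog_arm(
  increments="1 0 0 -0.08 0; 1 0 0 -0.08 0; -1 0 0 -0.08 0; -1 0 0 -0.08 0; -1 0 0 -0.08 0; -1 0 0 -0.08 0; -1 0 0 -0.08 0; -1 0 0 -0.08 0; -1 0 0 -0.08 0; -1 0 0 -0.08 0",
)

```text
clock: 16.02
eef_pos: [0.4801, 0.4599, 0.0324]
tcp_rot: [2.222, 2.221, 0.0]
ft_force: [0.0, 0.5, -0.1]
opening: 0.0924
```

>>> jog_arm(
  increments="-1 0 0 -1 0; -1 0 0 -3 0; -1 0 0 -6 0; -1 0 0 -10 0; -1 0 0 -15 0; -1 0 0 -18 0; -1 6 0 -18 0; -1 12 0 -18 0; -1 14 0 -18 0; -1 14 0 -18 0; -1 14 0 -18 0",
)

```text
clock: 17.4
eef_pos: [0.4806, 0.5992, 0.2136]
tcp_rot: [2.222, 2.22, 0.001]
ft_force: [1.1, -0.1, 0.2]
opening: 0.0932
```

```bash
python3 look.py 9
python3 - <<'E'
from h import *
c=dict(np.load("top9.npz"));cv2.imwrite("pics/t9.png",c["color"][:,:,::-1])
c=dict(np.load("scene9.npz"));cv2.imwrite("pics/s9.png",c["color"][:,:,::-1])
for n in ["top9","scene9"]:
    c=dict(np.load(n+".npz"));P=cloud(c);Z=P[...,2]
    H=hsv(c);h,s,v=[H[...,i].astype(int) for i in range(3)]
    m=(h>=3)&(h<=18)&(s>120)&(Z>.035)&(Z<.055)&(P[...,1]>.3)&(P[...,1]<.65)&(P[...,0]>.4)
    if m.sum()>10: print(n,"handle z",np.percentile(Z[m],[5,50,95]).round(4),cv2.minAreaRect((P[m][:,:2]*1000).astype(np.float32)))
    m=(v<110)&(Z>.02)&(Z<.06)&(P[...,1]>.22)&(P[...,1]<.40)&(np.abs(P[...,0]-.48)<.03)
    q=P[m]; print(n,"rod",len(q),[ (round(float(a),2),round(float(np.median(q[(q[:,1]>a)&(q[:,1]<a+.04),2])),4)) for a in (.26,.30,.34)])
    for nm,mm in (("blanks",(Z>.043)&(Z<.053)&(P[...,0]>.6)&(P[...,1]>.1)&(P[...,1]<.4)),("jar",(Z>.075)&(Z<.092)&(P[...,0]<.4)&(P[...,0]>.15)&(P[...,1]<-.05)&(P[...,1]>-.4)),("vase",(Z>.1)&(P[...,0]>.7)&(P[...,1]>-.06)&(P[...,1]<.1))):
        q=P[mm]
        if len(q)>10: print(n,nm,cv2.minAreaRect((q[:,:2]*1000).astype(np.float32)))
E
```

```text
t cm [0. 0. 0.] roll -0.06 toolx now 89.94 tcp [0.4806 0.5992 0.2136] tilt [ 4.e-04  9.e-04 -1.e+00] t 17.4 F [ 1.1 -0.1  0.2] open 0.0932
tip [0.4804 0.4002 0.1846]
top tip px [[128.1, 210.5]]
top frame 660 [549.9  77.7] [110.3  81.3] 41.9 z95 [0.016 0.023]
scene tip px [[482.9, 329.6]]
scene frame 875 [552.6  83.8] [112.2  81.8] 42.8 z95 [0.016 0.022]
top9 handle z [0.0406 0.0446 0.0471] ((571.0372924804688, 390.87359619140625), (83.2000961303711, 329.93341064453125), 46.281314849853516)
top9 rod 162 [(0.26, 0.0399), (0.3, 0.0396), (0.34, 0.0389)]
top9 blanks ((759.3256225585938, 246.79537963867188), (72.38968658447266, 160.95423889160156), 9.281990051269531)
top9 jar ((278.95428466796875, -238.9607391357422), (53.69832992553711, 54.07310104370117), 87.46395874023438)
top9 vase ((769.7471923828125, -1.4076957702636719), (55.42653274536133, 67.01091003417969), 10.512435913085938)
scene9 handle z [0.0387 0.0449 0.0469] ((480.5029296875, 456.4018859863281), (44.36077880859375, 27.879671096801758), 87.35873413085938)
scene9 rod 342 [(0.26, 0.0388), (0.3, 0.039), (0.34, 0.0392)]
scene9 blanks ((759.9444580078125, 249.39794921875), (70.58924102783203, 161.009033203125), 9.470769882202148)
scene9 jar ((277.3991394042969, -236.47393798828125), (59.28040313720703, 53.8433723449707), 87.44618225097656)
scene9 vase ((776.974609375, 10.122983932495117), (52.601531982421875, 65.3643798828125), 74.8292465209961)
```

View pics/t9.png

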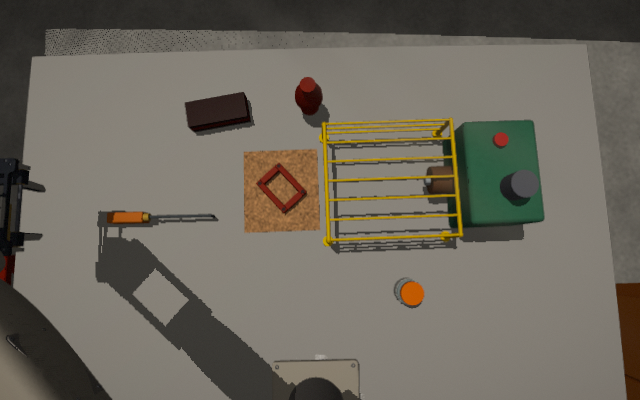

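View pics/s9.png

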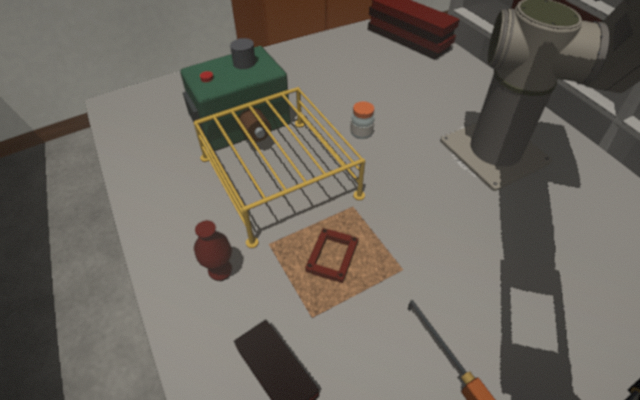

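The top view shows the frame flat on the mat at (281,188). The rod lies flat at (110–215,217), clear of the guard, and the arm touches nothing. Vase, blanks and jar haven't moved. Handing in.

```bash
python3 -c "
from rig import arm
print(arm.hand_in())"
```

```text
the job is handed in; nothing more can be done
None
```

The frame is out of the guard and lying flat in the middle of the cork mat, and the hooked rod is back down flat on the bench. I handed the job in at about 17.5 s of the 51 s allowed.

I gripped the rod, reached in through the mouth above the frame, lowered the tip into its hole and drew it out. I then unhooked, laid the rod down well clear of the guard, opened the gripper and backed away.

What the last checks showed:
- **Frame:** its centre is about (0.551, 0.081) and the mat's is about (0.547, 0.081). Its top face is at about 20 mm all over, so it lies flat. It is turned about 42° from the mat's axes.
- **Rod:** the handle top is at 45 mm and the rod top at about 39–40 mm along its length, so it rests level.
- **Bystanders:** the vase, blanks and glue jar match their first measurements to within 1–2 mm.
- **Forces:** the largest wrist force I saw was about 7 N, when setting the rod down; I only read it at the end of each move.

**Disagreements:** the top and scene cameras differed by up to 7 mm on the frame's position in y, which is much smaller than the room left on the mat. The top camera's final outline of the handle was spoiled because it also picked up other orange-brown pixels, so I relied on the scene view for that.

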